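Isolate the inspection bench for lock-out

ROBOT

A 6-joint arm with a two-finger parallel gripper is mounted at the origin on the work surface. World frame = base frame: x ahead of the robot, y to its left, z up, the work surface at z = 0. Lengths are in mm, angles in rad, forces in N, time in s.
With the tool pointing down it reaches from about 350 to 775 mm from the base axis. Payload 7.3 kg.
Tool frame: the origin (TCP) lies on the centre line of the jaws, within the pads' length; the fingertips stand 22 mm ahead of it and the grasp point (between the pads) lies 3 mm ahead of it; z points along the fingers, y is the direction in which the jaws open and shut (so a half turn about z gives the same grasp; the last joint's range is limited). The gripper opens to 92 mm and grips with 3 to 60 N. Pads are 19 mm wide; open, the fingers measure 130 mm over their backs; the gripper's body (75 mm by 190 mm) begins 47 mm behind the grasp point.
Start: joints at [1.077, 0.342, 1.524, -0, 1.275, -0.146], TCP at [178.921, 493.589, 248.741] pointing down, gripper open.
Joint ranges: [-2.53, 2.53], [-0.77, 2.02], [0.04, 2.7], [-1, 4.14], [0.28, 2.66], [-3.11, 3.11]. Speed limits (rad/s): [2.57, 2.57, 3.14, 3.14, 3.14, 3.14].

INTERFACE

Orientations are given as [roll, pitch, yaw] about the fixed x, y, z axes, in that order (R = Rz(yaw) Ry(pitch) Rx(roll)).
In Python, from plant import get_obs, capture, bot, spot_in gives the robot as it stands.
- The arm moves only by the shell command python3 -m handwheel 'ROWS' [OPENING]. ROWS is JSON, a list of rows, each a list of 2 entries, a list of its own where there are three numbers: the shift along the world's x, y, z in mm, then the turn, a rotation vector about the world's x, y, z in rad. In form: [[[x, y, z], [wx, wy, wz]], ...]. A call has 1 to 12 rows; each row shifts and turns the commanded pose from where the row before left it; what a row does not reach is not made up. A row lasts 1/8 s, in which the tool goes at most 62.5 mm and 10.7 degrees, less where a joint would pass 70% of its speed; a pose out of reach is approached as far as the arm can. A call is refused whole if a number of a shift passes 62.5 or a number of a turn 0.188, either way. A call with a gripper value outside its range is refused whole. OPENING is the closure, from 0 (fully open) to 1 (shut), set as the call begins (- or left out, the last holds). The fingers move at their own pace and stop on an object; the grip force is fixed at half the most. Time passes only in rows, so rows that do not move let the fingers close. It gives the time, the measured TCP pose, the force and the opening at its end, in the units of the state.
- get_obs(): the state, without advancing time (a new reading comes with each control period).
- capture(name): name is "scene" or "top" or "wrist"; returns a dict with "img" (480x640x3 uint8, red, green, blue), "fx", "fy", "cx", "cy" (pixels), "cam_to_world" (4x4, takes a point from camera to world coordinates). Camera axes: x right, y up, looking along -z (the intrinsics and any distortion apply to the point x, -y, -z); pixel columns grow to the right and rows downward; lengths in mm; the calibration is good to about 2 mm. A picture is of the moment at which its call begins. There is no depth.
- bot.close_job(): hands the job in, once; it reports no verdict.
Trained networks look in the newest picture that a camera, given by its name, has taken for a name from the list of things; names that differ only in an ending like _2 or _b are one class to them, and where a whole thing is asked for, a point or a joint stands for the part that bears it (a point fixed in the world has none). Each returns a list of dicts, best first, with "score" (0 to 1); they miss things now and then, are a little off and sometimes report something else, mostly with a low value. They report only what shows in the picture. A call takes as long as a camera call.
- spot_in(thing, camera): "xyz" ([x, y, z] in mm, in the coordinates of the camera as it stood for that picture, good to about 4 mm: the middle of the surface that is visible of it).
The state is a dict: "time": time; "joint_positions": joint angles; "dq": joint speeds; "tau": joint torques, N m; "tool_pos": TCP position; "tcp_rot": TCP orientation; "contact_force": force on the tool from outside, world axes, zero at the start; "moment": the same for the moment, N m; "grip_width": finger opening in mm.
Only numpy, scipy, OpenCV 4.12 (cv2) and the standard library are available. Lean on these libraries where they do the work, as an engineer would, in place of code of your own. Each camera call takes 0.05 s, during which the arm holds its last target. There are 200 camera calls.

TASK

Isolate the inspection bench ready for its padlock: first swing the red handle of the main isolator (yellow disc) from ON to OFF, then slide its yellow hasp tongue in under the handle's tab until the two padlock holes line up, so that a padlock shackle would pass straight down through both. Both parts can be pushed too far. Leave the padlock, the black-handled isolator and everything else on the bench where they are.

Things in the scene. Friction and masses are not known exactly. Their poses are not given: they have to be found in the camera images.
- main_box: The main isolator: grey enclosure, 180 (x) x 250 (y) x 60 mm high, fixed to the bench, with a red handle on a yellow disc on its top face. Origin: centre of its underside; z up. The handle's vertical pivot is at (0, -25) mm in this frame. A green mark on the face (towards -x from the pivot) is ON, a red mark (towards -y) is OFF.
- main_handle (a joint): Angle of the red handle about the vertical pivot, rad, growing counter-clockwise seen from above. 0 = ON: the grip points to the box's -x. 1.571 = OFF: the grip points to the box's -y and the tab on the handle's other side lies over the line of the yellow tongue. Moves from -0.15 to 1.9, no click: it can be swung past OFF; friction (0.35 N m, about 5 N at the grip) keeps it where it is left.
- main_grip (a point): Point in the middle of the part of the red handle to grip: 72 mm from the pivot, 94 mm above the bench. The grip is an upright bar 16 mm thick, 36 mm tall (76 to 112 mm above the bench), reaching to 100 mm from the pivot. The hub is 44 mm across and 110 mm high.
- main_tab_hole (a point): Centre of the 12 mm padlock hole in the aluminium tab fixed to the red handle, opposite the grip: 50 mm from the pivot, at the tab's upper face, 74 mm above the bench. The tab is 32 mm wide and 4 mm thick, and ends 62 mm from the pivot; it turns with the handle.
- main_tongue (a joint): Travel of the yellow hasp tongue, m: 0 = fully drawn out, growing as it slides in the box's -y direction towards the pivot, underneath the tab; range 0 to 0.042. At 0.030 its hole is 50 mm from the pivot, as the tab's hole is; it can be pushed too far. Friction (3 N) keeps it where it is left.
- main_tongue_hole (a point): Centre of the 12 mm padlock hole in the yellow tongue, at its upper face, 66 mm above the bench; on the box's x = 0 line, at box y = 55 mm minus the travel. The tongue is 24 mm wide, 4 mm thick.
- main_fin (a point): Centre of the upright grip of the yellow tongue, 50 mm further out (box +y) than its hole; 88 mm above the bench. The grip is 26 (box x) x 14 (box y, the sliding direction) mm, its top 102 mm above the bench. Steel guides 8 mm high (68 mm above the bench) flank the tongue.
- aux_box: The second isolator, same enclosure, sizes and frame as the main one, but with a black handle on a grey disc and a blue tongue. It feeds another bench: leave it alone.
- aux_grip (a point): Middle of the black handle's grip, as main_grip.
- aux_fin (a point): Centre of the upright grip of the blue tongue, as main_fin.
- padlock: Loose red padlock lying on the bench in front (-x side) of the main isolator, 42 x 40 x 18 mm body and a steel shackle; not needed. Origin under the body's centre.
- jar: Loose small jar with blue cap, 44 mm across, 55 mm high, standing between the isolators. Origin under its centre.
- board_tray: Loose black tray, 130 x 190 x 25 mm, at the back, with a green circuit board in it. Origin under its centre.
- circuit_board: Green circuit board, 70 x 100 mm, lying in the tray. Origin under its centre.
- screwdriver: Loose screwdriver lying on the right (-y) side of the bench.
- reel: Loose component reel, 100 mm across, 18 mm high, lying at the back. Origin under its centre.

How it is judged (in metres and radians):
On the way, in this order (a step that is already met when the one before it is completed fails the run):
1. the red handle is at OFF (within 0.1 rad) (value of joint main_handle between 1.471 and 1.671 rad), for 0.3 s.
2. the tongue is slid in until its hole lies under the tab's hole (centres within 5 mm, seen from above) (horizontal distance between main_tab_hole and main_tongue_hole below 0.005 m), for 0.2 s.
At the end, for the whole second after the job is handed in: The red handle stands at OFF (1.571 within 0.1 rad) and the centres of the tab's and the tongue's 12 mm holes are within 5 mm of each other seen from above, so a 6 mm shackle passes both (all of step 1 and horizontal distance between main_tab_hole and main_tongue_hole below 0.005 m); the robot touches nothing.
It fails at once if the black handle is moved by more than 15 mm (distance of aux_grip from where it was at the start of the episode above 0.015 m).
It fails at once if the blue tongue is moved by more than 10 mm (distance of aux_fin from where it was at the start of the episode above 0.01 m).
It fails at once if a bystander (padlock, jar, tray, circuit board, screwdriver or reel) is moved by more than 30 mm (distance of any of padlock, jar, board_tray, circuit_board, screwdriver, reel from where it was at the start of the episode above 0.03 m).
It also fails if it takes over 45 s, if anything falls off the work surface, if the arm or the gripper's body presses on something with over 40 N, if the wrist force passes 120 N, or if a joint passes its speed limit or range.

## Working session

There is one attempt and no reset: what is moved stays moved. The work goes in short steps, Python scripts to look and compute and a shell command to move; the robot and the scene stay as the last step left them, time stands still between calls to the robot, and variables do not carry over. Pictures are saved under pics/ and viewed, about 8 in all and at most 12, crops included, and the job is handed in when it is done.

```bash
mkdir -p pics; cat > h.py <<'E'
import numpy as np, cv2
from plant import get_obs, capture, bot, spot_in
def w(c,p): return (np.array(c["cam_to_world"])@np.r_[p,1])[:3]
def ray(c,u,v,z):
    T=np.array(c["cam_to_world"]); d=T[:3,:3]@np.array([(u-c["cx"])/c["fx"],-(v-c["cy"])/c["fy"],-1]); o=T[:3,3]
    return o+d*(z-o[2])/d[2]
def px(c,p):
    q=np.linalg.inv(np.array(c["cam_to_world"]))@np.r_[p,1]; return c["cx"]-c["fx"]*q[0]/q[2], c["cy"]+c["fy"]*q[1]/q[2]
def save(c,n,crop=None,s=1):
    i=c["img"][:,:,::-1]
    if crop: i=i[crop[1]:crop[3],crop[0]:crop[2]]
    cv2.imwrite("pics/"+n,cv2.resize(i,None,fx=s,fy=s,interpolation=cv2.INTER_CUBIC))
E
python3 - <<'E'
from h import *
c=capture("top"); save(c,"top1.png"); print({k:c[k] for k in c if k!="img"})
for t in ["main_box","main_grip","main_tab_hole","main_tongue_hole","main_fin","aux_box","aux_grip","aux_fin","padlock","jar"]:
    for r in spot_in(t,"top")[:2]: print(t,round(r["score"],2),w(c,r["xyz"]).round(0),np.round(px(c,w(c,r["xyz"]))))
o=get_obs(); print(o)
E
```

```text
{'fx': 603.5046272436697, 'fy': 603.5046272436697, 'cx': 324.5359266913562, 'cy': 237.98002113974508, 'cam_to_world': array([[-2.61280675e-02,  9.78934568e-01, -2.02495518e-01,
         2.99767052e+02],
       [-9.99656903e-01, -2.59600061e-02,  3.48627808e-03,
        -6.41857548e+01],
       [-1.84394674e-03,  2.02517132e-01,  9.79276984e-01,
         1.29682589e+03],
       [ 0.00000000e+00,  0.00000000e+00,  0.00000000e+00,
         1.00000000e+00]])}
main_box 0.89 [510. 229.  60.] [182. 263.]
main_grip 0.86 [513. 215. 109.] [183. 258.]
main_tab_hole 0.83 [512. 206. 105.] [188. 258.]
main_tongue_hole 0.89 [504. 322.  64.] [136. 267.]
main_fin 0.66 [ 766. -187.   17.] [375. 148.]
main_fin 0.57 [508. 318.  65.] [138. 265.]
aux_box 0.67 [ 531. -219.   62.] [397. 247.]
aux_box 0.66 [780.  66.  -0.] [263. 148.]
aux_grip 0.97 [ 525. -248.  104.] [414. 246.]
aux_grip 0.43 [777.  64.   2.] [263. 149.]
aux_fin 0.9 [ 554. -151.   67.] [364. 237.]
padlock 0.78 [367. 290.  18.] [156. 335.]
jar 0.66 [588. -11.  52.] [297. 224.]
jar 0.43 [787.  30.   3.] [278. 144.]
{'time': 0.55, 'joint_positions': array([ 1.07696137e+00,  3.41998184e-01,  1.52414206e+00, -1.32705387e-05,
        1.27542022e+00, -1.45996400e-01]), 'dq': array([-0.00056385,  0.00026765,  0.0018661 ,  0.00013008, -0.00017517,
        0.00151349]), 'tau': array([ 5.88800704e-04, -4.30876243e+01, -2.44362956e+01,  7.18679745e-02,
        4.86406032e-02, -2.10147863e-05]), 'tool_pos': array([178.93183154, 493.55812449, 248.72674367]), 'tcp_rot': array([3.14156266e+00, 1.72429654e-05, 2.79375796e+00]), 'contact_force': array([ 0.09020106,  0.22022172, -0.48997319]), 'moment': array([-0.00334296,  0.00111631, -0.01449583]), 'grip_width': 91.97474495106201}
```

View pics/top1.png

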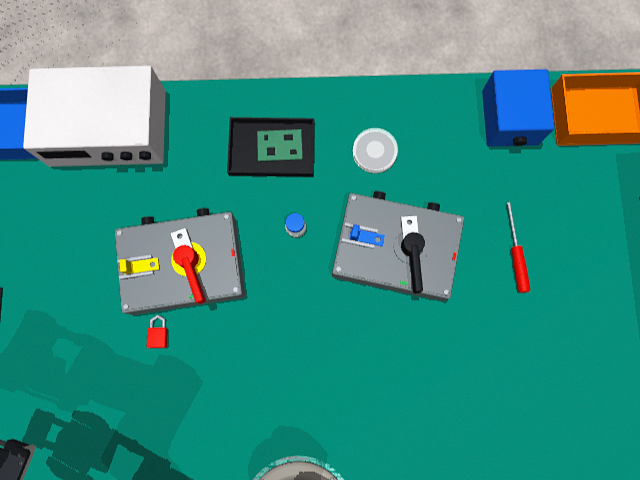

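The picture shows the main isolator at about (180,262), its red handle pointing down (ON) to (200,298), and the yellow tongue on the left at (138,266). The padlock is below it at (157,333). I'll zoom in to get the box pose.

```bash
python3 - <<'E'
from h import *
c=capture("top"); save(c,"top2.png",(105,200,255,325),5)
c=capture("scene"); save(c,"sc.png")
E
```

```text
(no output)
```

View pics/top2.png

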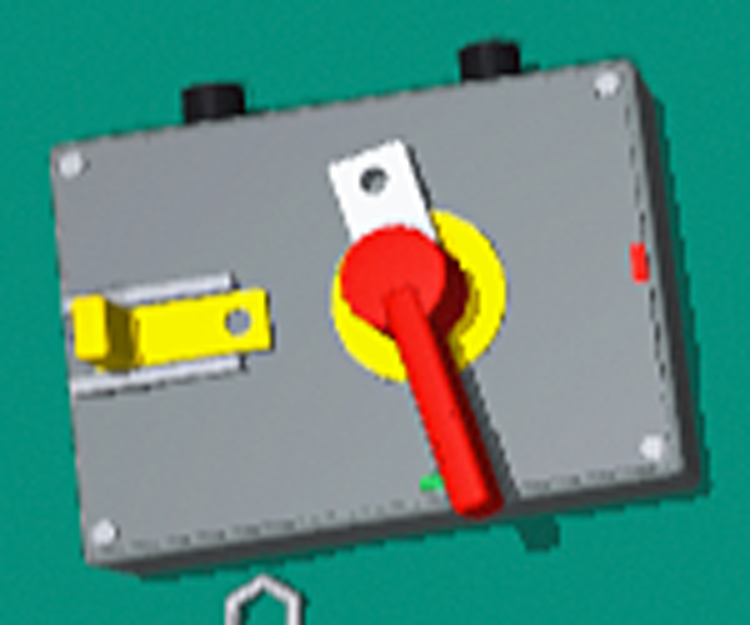

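Top-face corners in the crop are at (52,148), (630,62), (685,465) and (92,562). The tongue hole is at (237,320), the tab hole at (373,180) and the OFF mark at (640,262).

```bash
python3 - <<'E'
from h import *
c=capture("top")
f=lambda u,v,z: ray(c,105+u/5,200+v/5,z)[:2]
P=np.array([f(*p,60) for p in [(52,148),(630,62),(685,465),(92,562)]])
B=np.array([[90,125],[90,-125],[-90,-125],[-90,125]])
print(P.round(1))
# add tongue hole on x=0 line
cen=P.mean(0); Q=P-cen
th=np.arctan2((B[:,0]*Q[:,1]-B[:,1]*Q[:,0]).sum(),(B*Q).sum())
R=np.array([[np.cos(th),-np.sin(th)],[np.sin(th),np.cos(th)]])
print("cen",cen.round(1),"yaw",th, (Q@R).round(1))
piv=cen+R@[0,-25]; print("pivot",piv)
for n,p in dict(th=(237,320,66),tab=(373,180,74),red=(640,262,60),grn=(431,483,60),hub=(395,275,110),tip=(475,500,112)).items():
    print(n,f(*p).round(1),(R.T@(f(*p)-cen)).round(1))
t=f(373,180,74)-piv; print("handle angle",np.arctan2(t[1],t[0])-th)
np.savez("box.npz",cen=cen,th=th)
for a in np.linspace(0.0,1.571,9):
    d=-72*np.array([np.cos(th+a),np.sin(th+a)]); print(round(a,3),(piv+d).round(1), "grip dir yaw",round(th+a,3))
E
```

```text
[[585.1 370. ]
 [615.9 127.4]
 [444.6 103.9]
 [411.3 346. ]]
cen [514.2 236.9] yaw 0.1332698107306195 [[  88.   122.6]
 [  86.2 -122. ]
 [ -86.7 -122.5]
 [ -87.5  121.9]]
pivot [517.55414392 212.07943749]
th [508.8 288.3] [ 1.5 51.7]
tab [564.8 231.5] [ 49.4 -12.1]
red [529.9 122.8] [   0.4 -115.1]
grn [440.  208.2] [-77.4 -18.5]
hub [517.9 213.1] [  0.5 -24. ]
tip [426.9 179.3] [-94.2 -45.4]
handle angle 0.25642840649807935
0.0 [446.2 202.5] grip dir yaw 0.133
0.196 [449.4 188.8] grip dir yaw 0.33
0.393 [455.3 175.9] grip dir yaw 0.526
0.589 [463.5 164.5] grip dir yaw 0.722
0.786 [473.9 154.8] grip dir yaw 0.919
0.982 [485.9 147.4] grip dir yaw 1.115
1.178 [499.1 142.5] grip dir yaw 1.312
1.375 [513.  140.2] grip dir yaw 1.508
1.571 [527.1 140.7] grip dir yaw 1.704
```

The handle stands at about 0.26 rad. The plan is to grasp the bar about 75 mm out, with tool yaw about 0.39 (j6 stays in range that way), then swing along the arc.

```bash
python3 -m handwheel '[[[21,-24.5,0],[0,0,-0.185]],[[21,-24.5,0],[0,0,-0.185]],[[21,-24.5,0],[0,0,-0.185]],[[21,-24.5,0],[0,0,-0.185]],[[21,-24.5,0],[0,0,-0.185]],[[21,-24.5,0],[0,0,-0.185]],[[21,-24.5,0],[0,0,-0.185]],[[21,-24.5,0],[0,0,-0.185]],[[21,-24.5,0],[0,0,-0.185]],[[21,-24.5,0],[0,0,-0.185]],[[21,-24.5,0],[0,0,-0.185]],[[21,-24.5,0],[0,0,-0.185]]]' 0
python3 -m handwheel '[[[14.5,-17,-10],[0,0,-0.185]],[[0,0,0],[0,0,0]],[[0,0,0],[0,0,0]]]'
python3 - <<'E'
from h import *
o=get_obs();print(o["tool_pos"],o["tcp_rot"],o["joint_positions"])
c=capture("wrist"); save(c,"w1.png")
for t in ["main_grip","main_tab_hole","main_tongue_hole","main_fin"]:
    for r in spot_in(t,"wrist")[:2]: print(t,round(r["score"],2),w(c,r["xyz"]).round(0),np.round(px(c,w(c,r["xyz"]))))
E
```

```text
time: 2.2
tool_pos: [431.6, 198.7, 248.9]
tcp_rot: [3.141, -0.0, 0.568]
contact_force: [-0.2, -0.2, -0.4]
grip_width: 91.2
time: 2.58
tool_pos: [445.1, 183.0, 238.9]
tcp_rot: [-3.141, 0.0, 0.392]
contact_force: [-0.5, 0.5, 0.3]
grip_width: 91.7
[445.08769144 182.98586457 238.91441353] [-3.14133150e+00  8.19137452e-05  3.91622652e-01] [2.30473096e-01 2.70865241e-01 1.65523294e+00 2.60910289e-04
 1.21561723e+00 1.40955603e+00]
main_grip 0.97 [521. 214. 111.] [323. 108.]
main_tab_hole 0.76 [517. 212. 113.] [324. 116.]
main_tab_hole 0.56 [511. 231.  61.] [297. 114.]
main_tongue_hole 0.59 [509. 327.  64.] [173.  65.]
main_tongue_hole 0.16 [520. 214. 111.] [322. 109.]
main_fin 0.79 [507. 326.  65.] [172.  67.]
```

View pics/w1.png

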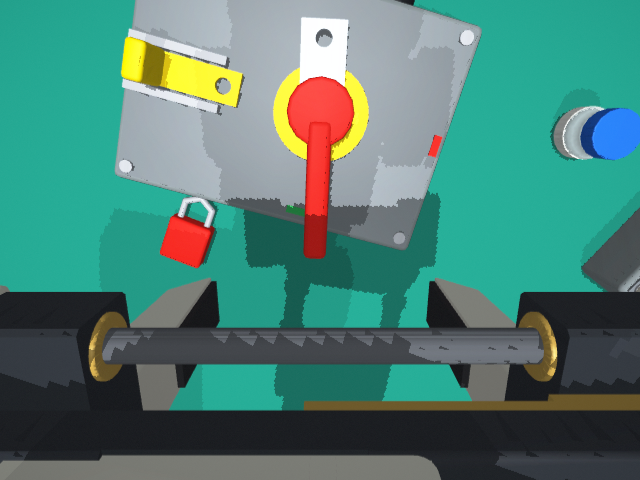

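The bar runs from (320,125) to (315,255) in the wrist view, nearly vertical, so the jaws are well aligned. I'll refine the pivot from the tab hole (324,38), hub (321,109) and tongue hole (223,86).

```bash
cat >> h.py <<'E'
b=np.load("box.npz"); cen=b["cen"]; th=float(b["th"]); R=np.array([[np.cos(th),-np.sin(th)],[np.sin(th),np.cos(th)]]); piv=cen+R@[0,-25]
E
python3 - <<'E'
from h import *
c=capture("wrist")
for n,p in dict(tab=(324,38,74),hub=(321,109,110),th=(223,86,66),tip=(315,250,112),barmid=(319,145,112),red=(435,146,60),grn=(296,210,60)).items():
    q=ray(c,*p)[:2]; print(n,q.round(1),(R.T@(q-cen)).round(1))
t=ray(c,324,38,74)[:2]-ray(c,321,109,110)[:2]; print(np.hypot(*t),np.arctan2(t[1],t[0])-th)
E
```

```text
tab [565.7 231.3] [ 50.3 -12.4]
hub [520.6 214.9] [  3.4 -22.6]
th [509.3 288.1] [ 1.9 51.4]
tip [432. 183.] [-88.7 -42.4]
barmid [499.5 207.6] [-18.5 -27. ]
red [530.4 123. ] [   0.9 -115. ]
grn [441.7 204.7] [-76.2 -22.3]
47.931533331198075 0.21503996229064687
```

```bash
python3 -m handwheel '[[[3,3,-46],[0,0,-0.03]],[[0,0,-46],[0,0,0]],[[0,0,-46],[0,0,0]],[[0,0,0],[0,0,0]]]' 0
python3 -m handwheel '[[[0,0,0],[0,0,0]],[[0,0,0],[0,0,0]],[[0,0,0],[0,0,0]],[[0,0,0],[0,0,0]],[[0,0,0],[0,0,0]],[[0,0,0],[0,0,0]]]' 1
```

```text
time: 3.38
tool_pos: [446.2, 185.3, 98.4]
tcp_rot: [-3.141, 0.007, 0.36]
contact_force: [-0.1, 0.3, 1.0]
grip_width: 91.7
time: 4.12
tool_pos: [448.4, 185.6, 100.8]
tcp_rot: [3.141, -0.0, 0.359]
contact_force: [0.2, -0.7, 0.2]
grip_width: 36.6
```

```bash
python3 -m handwheel '[[[0,0,0],[0,0,0]],[[0,0,0],[0,0,0]],[[0,0,0],[0,0,0]],[[0,0,0],[0,0,0]]]'
python3 - <<'E'
from h import *
o=get_obs(); t=o["tool_pos"][:2]; p=np.array([519,213]); d=t-p; r=np.hypot(*d); a0=np.arctan2(-d[1],-d[0]); print(o["grip_width"],o["contact_force"],r,a0, "box angle",a0-th)
# rows to th+1.571
N=12; A=np.linspace(a0,th+1.571,N+1); P=p-r*np.c_[np.cos(A),np.sin(A)]
print(np.diff(P,axis=0).round(1), A[1]-A[0])
E
```

```text
time: 4.62
tool_pos: [447.9, 186.0, 100.7]
tcp_rot: [-3.141, 0.001, 0.36]
contact_force: [-2.5, 4.7, 0.8]
grip_width: 16.2
16.221682877840582 [-2.46905862  4.71035709  0.79506124] 76.05512258097522 0.3623962787680465 box angle 0.22912646803742698
[[ 3.5 -7.8]
 [ 4.3 -7.3]
 [ 5.1 -6.8]
 [ 5.8 -6.2]
 [ 6.5 -5.5]
 [ 7.  -4.8]
 [ 7.5 -3.9]
 [ 7.9 -3.1]
 [ 8.2 -2.2]
 [ 8.4 -1.2]
 [ 8.5 -0.3]
 [ 8.5  0.7]] 0.11182279433021441
```

Gripped: the opening reads 16.2 mm, matching the bar. Swinging the first half.

```bash
python3 -m handwheel '[[[3.5,-7.8,0],[0,0,0.112]],[[4.3,-7.3,0],[0,0,0.112]],[[5.1,-6.8,0],[0,0,0.112]],[[5.8,-6.2,0],[0,0,0.112]],[[6.5,-5.5,0],[0,0,0.112]],[[7,-4.8,0],[0,0,0.112]]]'
```

```text
time: 5.38
tool_pos: [480.8, 148.2, 100.7]
tcp_rot: [-3.141, -0.002, 1.034]
contact_force: [-0.3, 9.6, -1.3]
grip_width: 15.8
```

```bash
python3 -m handwheel '[[[7.5,-3.9,0],[0,0,0.112]],[[7.9,-3.1,0],[0,0,0.112]],[[8.2,-2.2,0],[0,0,0.112]],[[8.4,-1.2,0],[0,0,0.112]],[[8.5,-0.3,0],[0,0,0.112]],[[8.5,0.7,0],[0,0,0.112]],[[0,0,0],[0,0,0]],[[0,0,0],[0,0,0]],[[0,0,0],[0,0,0]]]'
python3 - <<'E'
from h import *
c=capture("top"); save(c,"top3.png",(105,200,255,325),5)
E
```

```text
time: 6.5
tool_pos: [530.3, 138.4, 100.7]
tcp_rot: [3.14, -0.001, 1.703]
contact_force: [2.5, 6.5, -2.9]
grip_width: 15.6
```

View pics/top3.png

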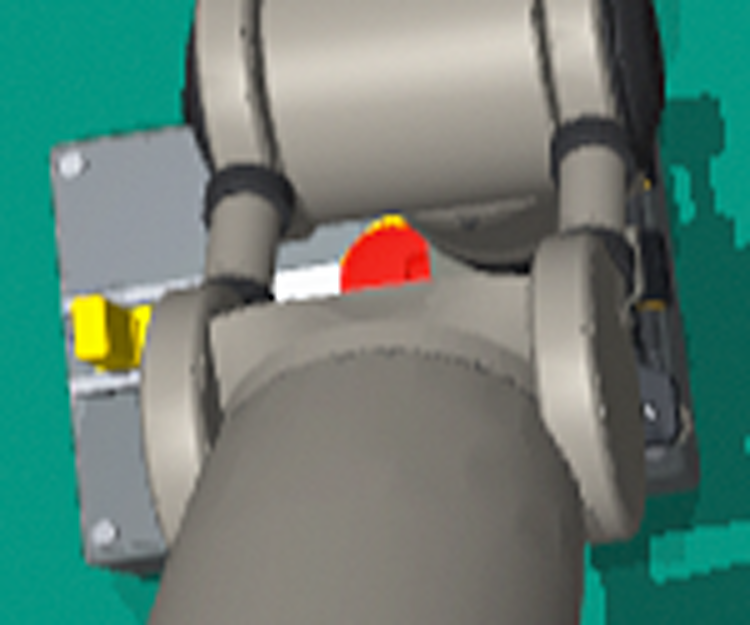

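The arm hides the handle here, though the measured tool pose puts it close to 1.58. I'll release, lift and look with the wrist camera.

```bash
python3 -m handwheel '[[[0,0,0],[0,0,0]],[[0,0,0],[0,0,0]],[[0,0,0],[0,0,0]],[[0,0,0],[0,0,0]],[[0,0,20],[0,0,0]],[[0,0,40],[0,0,0]],[[0,0,40],[0,0,0]]]' 0
python3 -m handwheel '[[[-10.5,11.2,4],[0,0,-0.174]],[[-10.5,11.2,4],[0,0,-0.174]],[[-10.5,11.2,4],[0,0,-0.174]],[[-10.5,11.2,4],[0,0,-0.174]],[[-10.5,11.2,4],[0,0,-0.174]],[[-10.5,11.2,4],[0,0,-0.174]],[[-10.5,11.2,4],[0,0,-0.174]],[[-10.5,11.2,4],[0,0,-0.174]],[[-10.5,11.2,4],[0,0,-0.174]],[[0,0,0],[0,0,0]],[[0,0,0],[0,0,0]]]'
python3 - <<'E'
from h import *
c=capture("wrist"); save(c,"w2.png")
E
```

```text
time: 7.42
tool_pos: [529.4, 137.1, 201.7]
tcp_rot: [-3.141, 0.0, 1.703]
contact_force: [0.2, -0.7, -0.3]
grip_width: 81.2
time: 8.8
tool_pos: [435.4, 237.7, 236.6]
tcp_rot: [3.141, -0.0, 0.14]
contact_force: [-0.4, 0.5, 0.0]
grip_width: 91.7
```

View pics/w2.png

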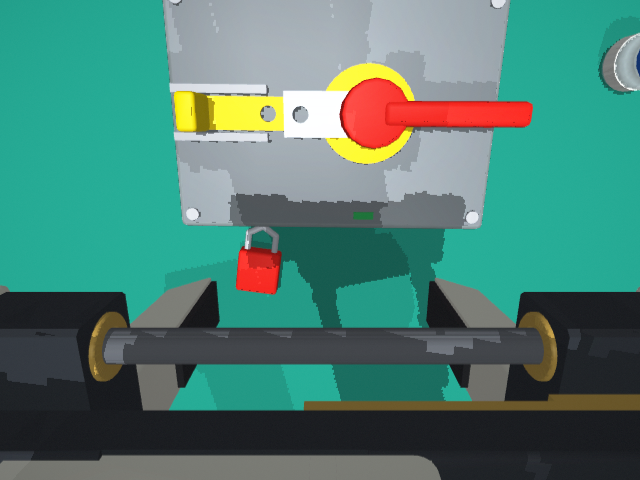

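The handle is at OFF. The tab hole is at (300,114), the tongue hole at (268,113), the hub top at (376,113) and the fin top near (184,112).

```bash
python3 - <<'E'
from h import *
c=capture("wrist")
g={}
for n,p in dict(tab=(300.5,114.3,74),hub=(376,113,110),th=(268,113.5,66),fin=(185,112,102),tip=(530,114,100),bar=(420,114,112),g1=(170,89,68),g2=(267,89,68),s1=(192,214,60),s2=(472,217,60)).items():
    q=g[n]=ray(c,*p)[:2]; print(n,q.round(1),(R.T@(q-cen)).round(1))
a=lambda p,q:np.arctan2(*(g[p]-g[q])[::-1])
print("yaw guide",a("g1","g2")-np.pi/2,"yaw screws",a("s1","s2")-np.pi/2,"bar",a("bar","tip")-th,"tab-hub",a("tab","hub")-th, "gap",g["tab"]-g["th"],np.hypot(*(g["tab"]-g["th"])))
print(get_obs()["tool_pos"])
E
```

```text
tab [511.8 263.6] [ 1.2 26.8]
hub [518.9 214.3] [  1.7 -23. ]
th [509.1 287.9] [ 1.7 51.3]
fin [502.5 337. ] [  1.7 100.8]
tip [532.8 112.3] [   1.8 -125.9]
bar [522.1 187. ] [  1.2 -50.5]
g1 [516.2 359.7] [ 18.2 121.5]
g2 [525.9 290.1] [18.6 51.2]
s1 [423.1 341.9] [-76.4 116.2]
s2 [452.1 116.4] [ -77.6 -111.1]
yaw guide 0.1392351636831093 yaw screws 0.12795994934384658 bar 1.579477219455904 tab-hub 1.5804631632189552 gap [  2.7053949  -24.35964231] 24.509413188319698
[435.42271132 237.55310807 236.53100436]
```

```bash
python3 -m handwheel '[[[22.3,33.2,0],[0,0,0]],[[22.4,33.2,0],[0,0,0]],[[22.4,33.2,0],[0,0,0]],[[0,0,0],[0,0,0]],[[0,0,-50],[0,0,0]],[[0,0,-50],[0,0,0]],[[0,0,-25],[0,0,0]],[[0,0,-13.5],[0,0,0]],[[0,0,0],[0,0,0]],[[0,0,0],[0,0,0]]]' 0.45
python3 -m handwheel '[[[0,0,0],[0,0,0]],[[0,0,0],[0,0,0]],[[0,0,0],[0,0,0]],[[0,0,0],[0,0,0]],[[0,0,0],[0,0,0]],[[0,0,0],[0,0,0]],[[0,0,0],[0,0,0]]]' 1
```

```text
time: 10.15
tool_pos: [503.0, 337.7, 99.7]
tcp_rot: [-3.141, -0.002, 0.137]
contact_force: [0.1, -0.4, -0.2]
grip_width: 50.5
time: 11.02
tool_pos: [502.2, 337.8, 98.3]
tcp_rot: [-3.141, -0.0, 0.137]
contact_force: [0.0, 1.0, 1.3]
grip_width: 14.0
```

Gripped at 14.0 mm. Two estimates of the slide agree at about 24.5 mm.

```bash
python3 -m handwheel '[[[0.66,-4.9,0],[0,0,0]],[[0.66,-4.9,0],[0,0,0]],[[0.66,-4.9,0],[0,0,0]],[[0.66,-4.9,0],[0,0,0]],[[0.66,-4.9,0],[0,0,0]],[[0,0,0],[0,0,0]],[[0,0,0],[0,0,0]],[[0,0,0],[0,0,0]]]'
```

```text
time: 12.02
tool_pos: [505.5, 312.5, 98.2]
tcp_rot: [3.14, 0.001, 0.137]
contact_force: [-2.3, -3.9, 4.4]
grip_width: 13.5
```

```bash
python3 -m handwheel '[[[0,0,0],[0,0,0]],[[0,0,0],[0,0,0]],[[0,0,0],[0,0,0]],[[0,0,0],[0,0,0]],[[0,0,25],[0,0,0]],[[0,0,50],[0,0,0]],[[0,0,50],[0,0,0]],[[-23,-25,10],[0,0,0]],[[-23,-25,0],[0,0,0]],[[-23,-25,0],[0,0,0]],[[0,0,0],[0,0,0]],[[0,0,0],[0,0,0]]]' 0.45
python3 - <<'E'
from h import *
c=capture("wrist"); save(c,"w3.png",(150,50,550,250),2); print(get_obs()["tool_pos"])
E
```

```text
time: 13.52
tool_pos: [437.2, 238.5, 233.6]
tcp_rot: [-3.141, -0.001, 0.137]
contact_force: [-0.1, 0.8, -0.0]
grip_width: 51.0
[437.22923949 238.59290486 233.37525999]
```

View pics/w3.png

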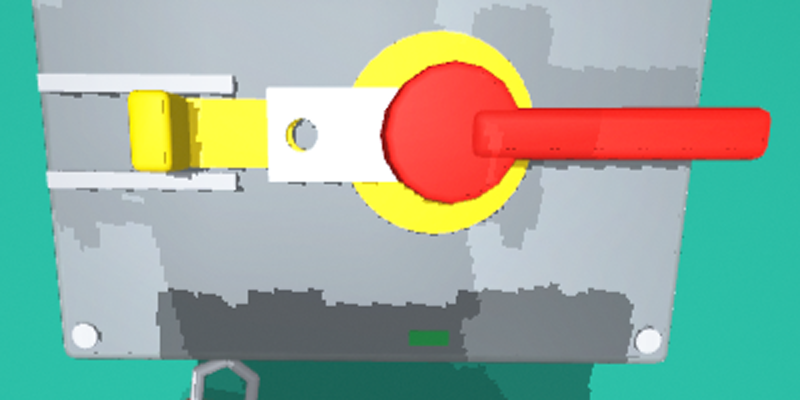

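A 4–5 px yellow crescent at the left of the tab hole (286–297 in the crop) shows the tongue has gone a little too far. I'll measure it.

```bash
python3 - <<'E'
from h import *
c=capture("wrist"); i=c["img"]
hsv=cv2.cvtColor(i,cv2.COLOR_RGB2HSV)
print(i[117,288:316].tolist())
L=ray(c,293,117,74)[:2]; Rr=ray(c,309,117,74)[:2]; t=ray(c,298,117,66)[:2]
y=lambda q:(R.T@(q-cen))[1]
print("tab centre y",(y(L)+y(Rr))/2,"dia",y(L)-y(Rr),"tongue centre y",y(t)-6)
t=(L+Rr)/2-ray(c,150+455/2,50+132/2,110)[:2]; print(np.arctan2(t[1],t[0])-th)
f=ray(c,150+150/2,117,102)[:2]; print("fin y",y(f), f)
E
```

```text
[[255, 255, 255], [255, 255, 255], [255, 255, 255], [255, 255, 255], [251, 253, 254], [211, 187, 28], [255, 254, 70], [255, 254, 70], [125, 119, 69], [100, 106, 111], [188, 196, 205], [187, 196, 205], [187, 195, 205], [187, 196, 206], [187, 196, 205], [187, 195, 205], [186, 196, 205], [188, 196, 206], [187, 195, 205], [187, 195, 205], [195, 204, 215], [253, 254, 255], [255, 255, 255], [255, 255, 255], [255, 255, 255], [255, 255, 255], [255, 255, 255], [255, 255, 255]]
tab centre y 27.002368067001704 dia 11.459391363340874 tongue centre y 23.623386174606296
1.5780754832994712
fin y 74.81927982899707 [505.20060217 311.13559145]
```

The tongue is about 2.3–3.4 mm too far. That is inside the 5 mm tolerance, but there is time to draw it back about 2.3 mm.

```bash
python3 -m handwheel '[[[23,25,0],[0,0,0]],[[23,25,0],[0,0,0]],[[23,25,0],[0,0,0]],[[0,0,0],[0,0,0]],[[0,0,-50],[0,0,0]],[[0,0,-50],[0,0,0]],[[0,0,-25],[0,0,0]],[[0,0,-10],[0,0,0]],[[0,0,0],[0,0,0]],[[0,0,0],[0,0,0]]]' 0.45
python3 -m handwheel '[[[0,0,0],[0,0,0]],[[0,0,0],[0,0,0]],[[0,0,0],[0,0,0]],[[0,0,0],[0,0,0]],[[0,0,0],[0,0,0]],[[0,0,0],[0,0,0]],[[0,0,0],[0,0,0]]]' 1
```

```text
time: 14.88
tool_pos: [506.3, 313.4, 99.7]
tcp_rot: [-3.141, -0.002, 0.137]
contact_force: [-0.0, -0.5, 0.2]
grip_width: 50.6
time: 15.75
tool_pos: [505.6, 313.0, 98.3]
tcp_rot: [3.141, 0.0, 0.137]
contact_force: [0.3, -0.6, 2.1]
grip_width: 14.0
```

```bash
python3 -m handwheel '[[[-0.3,2.3,0],[0,0,0]],[[0,0,0],[0,0,0]],[[0,0,0],[0,0,0]],[[0,0,0],[0,0,0]]]'
python3 -m handwheel '[[[0,0,0],[0,0,0]],[[0,0,0],[0,0,0]],[[0,0,0],[0,0,0]],[[0,0,0],[0,0,0]],[[0,0,25],[0,0,0]],[[0,0,50],[0,0,0]],[[0,0,50],[0,0,0]],[[-23,-25,10],[0,0,0]],[[-23,-25,0],[0,0,0]],[[-23,-25,0],[0,0,0]],[[0,0,0],[0,0,0]],[[0,0,0],[0,0,0]]]' 0.45
python3 - <<'E'
from h import *
c=capture("wrist"); save(c,"w4.png",(150,50,550,250),2); print(c["img"][117,285:316].tolist())
E
```

```text
time: 16.25
tool_pos: [505.2, 315.3, 98.3]
tcp_rot: [3.141, 0.0, 0.137]
contact_force: [-0.6, -1.7, 2.4]
grip_width: 13.8
time: 17.75
tool_pos: [436.8, 240.7, 233.6]
tcp_rot: [-3.141, -0.001, 0.137]
contact_force: [0.3, 0.1, -0.3]
grip_width: 50.5
[[255, 254, 69], [255, 254, 103], [255, 255, 254], [255, 255, 255], [255, 255, 255], [255, 255, 255], [255, 255, 255], [255, 255, 255], [255, 255, 255], [255, 255, 255], [251, 253, 254], [93, 98, 104], [95, 100, 105], [120, 125, 132], [186, 195, 204], [186, 195, 205], [187, 196, 205], [187, 195, 205], [187, 195, 206], [187, 195, 205], [187, 196, 205], [188, 196, 206], [186, 196, 205], [185, 196, 205], [186, 197, 205], [192, 201, 203], [251, 247, 148], [255, 255, 242], [255, 255, 255], [255, 255, 255], [255, 255, 255]]
```

View pics/w4.png

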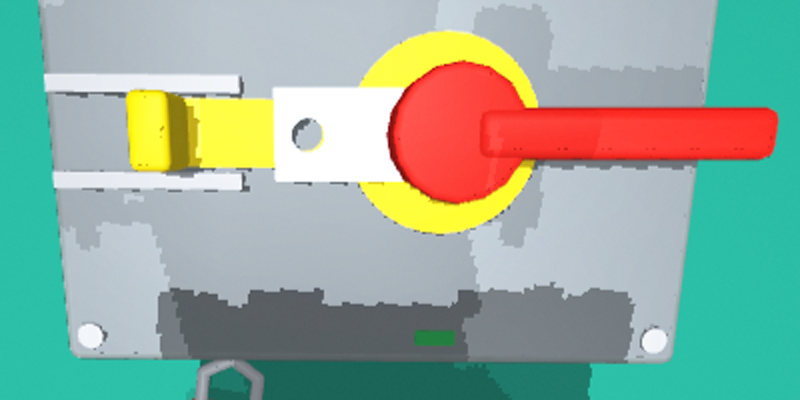

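The holes now line up to within about 1 mm. Only a hair of yellow shows at the right edge of the tab hole (307,134 in the crop), and the handle still points to OFF. The gripper is clear, so I'm handing in.

```bash
python3 -c "
from plant import bot; print(bot.close_job())"
```

```text
the job is handed in; nothing more can be done
None
```

The main isolator is at OFF, with its tongue slid under the tab and the two padlock holes lined up. I handed the job in at about 18 s, and no verdict is reported.

- **Handle:** I gripped the red handle and swung it from about 0.23 rad to OFF. The wrist camera read about 1.58 rad (target 1.571).
- **Tongue:** the first slide went about 2.3–3.4 mm too far, which was inside the 5 mm tolerance. I regripped the tongue and drew it back 2.3 mm. In the last picture the two holes coincide to within about 1 mm.
- **Clearance:** the gripper was open and well above the box at the end, and the force readings were near zero. The arm worked only over the main box and the highest force reading after any move was about 10 N.
- **Not checked:** I did not re-measure the padlock, the black isolator or the loose items at the end.
- **Disagreements:** the network's tab-hole and fin points were off from the picture, so I used my own pixel measurements for the final fit. The box corners I measured came out about 2% small, which made no difference here.

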